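# Pack the filter cube and stack the cases

## Task

Put the loose filter cube away upright in the open case and shut that case's lid over it. Then pick up the other, closed case and lower it gently onto the shut lid, the same way round, so that the pockets in its base lock down over the two lugs and it sits flush. Keep both cases upright and leave the small things lying about where they are.

Things in the scene. Friction and masses are not known exactly. Their poses are not given: they have to be found in the camera images.
- lower_case: the open case: grey plastic, 60 (x) x 104 (y) mm, body 51 mm high, white 4 mm lid on it (lid top 55 mm above the underside when shut). Origin: centre of the underside; z up, -x the long front with two small black clasps, +x the hinge side; both long faces flat at their middle. Loose, 0.41 kg with its lid.
- case_floor (a point): middle of the open case's inner floor, 11 mm above its underside; the inside is 54 (x) x 98 (y) mm and 40 mm deep, walls 3 mm
- lower_lid (a joint): hinge of the open case's lid, rad: 0 shut flat, 1.9 leaning back open. Axis along the case's y at x = +30, z = 51 mm. The lid (60 mm deep, 0.06 kg) starts open beyond upright and stays so by itself; pushed from behind at its middle towards the front it swings easily and falls shut once well past upright
- lid_edge (a point): middle of the free (front) edge of the open case's lid, 60 mm from the hinge axis
- lug (a point): foot of one of the lid's two round lugs, on the lid's outer face; lugs at x = 0, y = +38 (this one) and -38 mm of the case when shut: 16 mm across, 7 mm high, the upper 3 mm tapering to 10 mm across
- upper_case: the closed case: grey plastic, 60 (x) x 104 (y) mm, body 51 mm high, white 4 mm lid on it (lid top 55 mm above the underside when shut). Origin: centre of the underside; z up, -x the long front with two small black clasps, +x the hinge side; both long faces flat at their middle. Its lid stays shut; its own lugs make it 62 mm high. Loose, about 0.25 kg.
- pocket (a point): middle of the mouth of one of the two square pockets in the closed case's underside, 20 x 20 mm, 9 mm deep, at x = 0, y = +38 (this one) and -38 mm. They go over the lower lid's lugs with 2 mm play each side; fully down, the case's origin is 55 mm above the lower case's origin
- filter_cube: black microscope filter cube, 34 (x) x 36 (y) x 36 (z) mm, a round dark window on one side, 0.07 kg, loose. Origin: centre of the underside, z up
- dust_cap: bystander: flat black round cap, 45 mm across, 14 mm high; origin at the centre of its underside
- fine_screwdriver: bystander: thin pale screwdriver, 124 mm long, 10 mm thick, lying on the worktop; origin under its middle
- objective_pot: bystander: black upright objective pot, 41 mm across, 62 mm high; origin at the centre of its underside
Things that resemble listed ones, but are neither listed nor needed, are in the scene too. What is shaped like the upper_case but purple is not meant.

How it is judged:
By the outcome, as a careful person would: the job done as asked, in the order asked, and still so for the second after the job is handed in, with the robot touching nothing.
It also fails if it takes over 72 s, if anything falls off the work surface, if the arm or the gripper's body presses on something with over 40 N, if the wrist force passes 120 N, or if a joint passes its speed limit or range.

## Robot

A 6-joint arm with a two-finger parallel gripper is mounted at the origin on a cart in front of the work surface, level with it; the furniture and walls round the work are solid. World frame = base frame: x ahead of the robot, y to its left, z up, the work surface at z = 0. Lengths are in m, angles in rad, forces in N, time in s.
With the tool pointing down it reaches from about 0.25 to 0.725 m from the base axis. Payload 4 kg.
Tool frame: the origin (TCP) lies midway between the tips of the shut fingers; the grasp point (between the pads) lies 19 mm behind it; z points along the fingers, y is the line along which they close (so a half turn about z gives the same grasp; the last joint's range is limited). The gripper opens to 85 mm and grips with 20 to 120 N. Pads are 22 mm wide; open, the fingers measure 114 mm over their backs; the gripper's body (76 mm by 85 mm) begins 54 mm behind the grasp point. The pads swing forward as they close: fully open they stand 13 mm farther back than shut.
Start: joints at [-1.1, 0.241, 0.005, 1.335, 0, 1.571], TCP at [0.227, -0.446, 0.231] pointing down, gripper open.
Joint ranges: [-2.72, 2.72], [-1.05, 1.87], [-1.09, 1.28], [-1.99, 2.15], [-1.42, 1.44], [-3.14, 3.14]. Speed limits (rad/s): [2.79, 2.79, 3.14, 3.14, 3.14, 3.14].

## Interface

Orientations are given as a unit quaternion [x, y, z, w].
In Python, from workcell import bot gives the robot as it stands. The module is installed in compiled form; this text tells all that it offers.
- The arm moves only by the tool jog_arm, never from a script. Its argument "deltas" is a list of rows, each an object with "fingers": the opening, from 0 (shut) to 1 (fully open); "delta_pos": the shift along the tool's x, y, z normalised to -1 to 1, where 1 is 300 mm, a list of three; "yaw": the turn about the tool's z normalised to -1 to 1, where 1 is pi/4 rad. A call has 1 to 12 rows; each row is the pose to reach, as a shift and turn from the pose commanded when the call began, along the tool's axes at that moment; what a row does not reach only later rows make up. A row lasts 1/10 s, in which the tool goes at most 50 mm and 8.59 degrees, less where a joint would pass 70% of its speed; a pose out of reach is approached as far as the arm can. A call with a number of a shift or a turn outside -1 to 1 is refused whole. A call with a gripper value outside its range is refused whole. The fingers move at their own pace and stop on an object; the grip force is fixed at half the most. Time passes only in rows, so rows that repeat a pose let the fingers close. It gives the time, the measured TCP pose, the force, the opening and the grip force at its end, in the units of the state.
- bot.get_obs(): the state, without advancing time (a new reading comes with each control period).
- bot.camera(name): name is "side" or "top"; returns a dict with "image" (480x640x3 uint8, red, green, blue), "range_z" (480x640 float32, m along the optical axis (not along the pixel's ray), 0 where there is no reading), "fx", "fy", "cx", "cy" (pixels), "rvec" (rotation vector, rad) and "tvec" (3), from world to camera coordinates, as OpenCV has them. Camera axes: x right, y down, z forward; pixel columns grow to the right and rows downward; lengths in m; the calibration is good to about 2 mm. A picture is of the moment at which its call begins.
- bot.job_done(): hands the job in; it is judged then, once.
The state is a dict: "clock": time; "joint_pos": joint angles; "joint_vel": joint speeds; "tau": joint torques, N m; "eef_pos": TCP position; "tool_rot": TCP orientation; "ft_force": force on the tool from outside, world axes, zero at the start; "ft_torque": the same for the moment, N m; "grip_width": finger opening in m; "grasp_force": force on a finger pad.
Only numpy, scipy, OpenCV 4.12 (cv2) and the standard library are available. Lean on these libraries where they do the work, as an engineer would, in place of code of your own. Each camera call takes 0.05 s, during which the arm holds its last target. There are 200 camera calls.

## Working session

There is one attempt and no reset: what is moved stays moved. The work goes in short steps, Python scripts to look and compute and a tool call to move; the robot and the scene stay as the last step left them, time stands still between calls to the robot, and variables do not carry over. Pictures are saved under pics/ and viewed, at most 10 in all, crops included, and the job is handed in when it is done.

Besides the shell and the picture viewer there is one more tool, called after "Emit:" as name(argument=value, ...), one argument or row to a line, values as JSON. jog_arm: Moves the arm, as the interface text tells. Scaled input: -1 to 1 covers 300 mm each way for a shift and pi/4 rad each way for a turn. Its arguments: {"type":"object","properties":{"deltas":{"type":"array","items":{"type":"object","properties":{"fingers":{"type":"number"},"delta_pos":{"type":"array","items":{"type":"number"}},"yaw":{"type":"number"}}}}},"required":["deltas"]}

```bash
mkdir -p pics
cat > h.py <<'E'
import numpy as np, cv2
from workcell import bot
def cam(n):
    c=bot.camera(n); R=cv2.Rodrigues(np.array(c["rvec"],float))[0]; t=np.array(c["tvec"],float).ravel()
    c["R"]=R;c["t"]=t
    z=c["range_z"].astype(float); v,u=np.mgrid[0:480,0:640]
    P=np.stack([(u-c["cx"])/c["fx"]*z,(v-c["cy"])/c["fy"]*z,z],-1)
    c["W"]=(P-t)@R; c["W"][z<=0]=np.nan
    return c
def ray(c,u,v,h):
    d=c["R"].T@np.array([(u-c["cx"])/c["fx"],(v-c["cy"])/c["fy"],1]); o=-c["R"].T@c["t"]
    return o+d*(h-o[2])/d[2]
def save(c,n): cv2.imwrite("pics/"+n,c["image"][:,:,::-1])
E
python3 - <<'E'
from h import *
o=bot.get_obs(); print(o["eef_pos"],o["tool_rot"],o["clock"],o["grip_width"])
for n in("side","top"):
    c=cam(n); save(c,n+"0.png"); np.save(n+"0.npy",c,allow_pickle=True); print(n,-c["R"].T@c["t"])
E
```

```text
[ 0.22650925 -0.44504686  0.23039474] [ 9.72428900e-01  2.33197202e-01 -2.36728764e-04 -1.02146422e-03] 0.0 0.08500170659373582
side [-0.52252891  0.70748223  0.66137631]
top [ 0.38431627 -0.11257526  1.4725945 ]
```

View pics/top0.png

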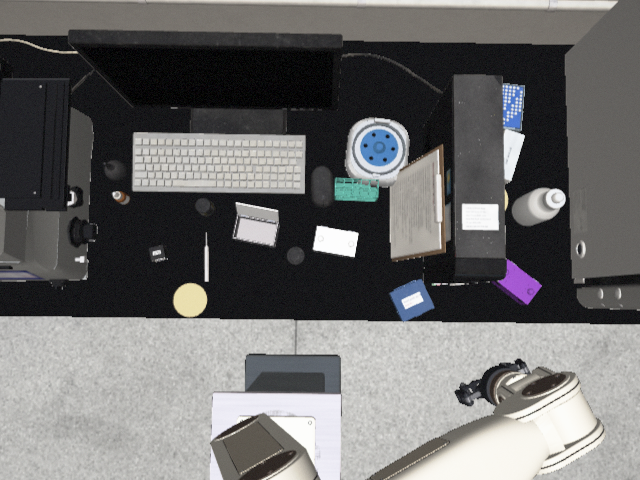

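View pics/side0.png

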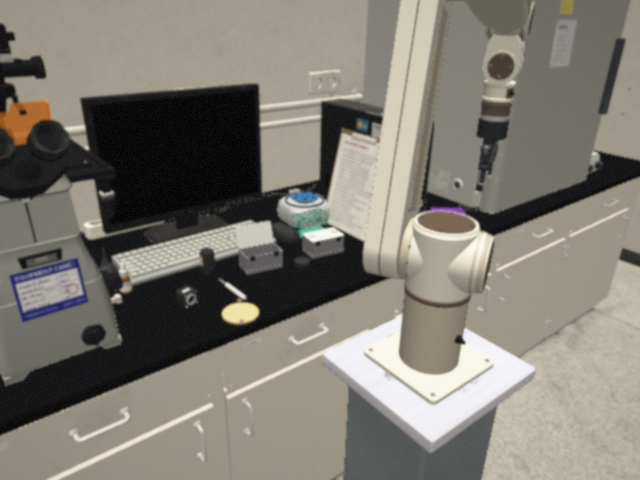

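The top view shows the open case at about (257,228) with its lid leaning towards +x, and the closed case at (335,241). The cube is at (157,254), the cap at (295,255), the pot at (205,206) and the screwdriver at (207,257). The side view shows the same things. Next I'll measure them.

```bash
cat > m.py <<'E'
from h import *
import sys
def tops(c,win,zlo,zhi):
    """points in pixel window with height in range -> minAreaRect of xy"""
    u0,u1,v0,v1=win; W=c["W"][v0:v1,u0:u1].reshape(-1,3)
    k=(W[:,2]>zlo)&(W[:,2]<zhi); return W[k]
def rect(p):
    (cx,cy),(w,h),a=cv2.minAreaRect((p[:,:2]*1000).astype(np.float32)); return np.round([cx,cy,w,h,a],1),len(p),np.round(np.percentile(p[:,2]*1000,[5,50,95]),1)
E
python3 - <<'E'
from m import *
t=np.load("top0.npy",allow_pickle=True).item(); s=np.load("side0.npy",allow_pickle=True).item()
print("fx",t["fx"],s["fx"])
print("table z",np.nanmedian(t["W"][262:275,240:280,2]))
for n,w,a,b in(("cube",(140,175,235,272),.02,.06),("upper",(305,365,218,265),.045,.075),("lowerrim",(225,290,195,255),.042,.06),("lower lid",(225,290,195,255),.06,.13),("cap",(282,308,243,268),.006,.03),("pot",(190,218,192,222),.04,.08),("drv",(198,214,230,285),.004,.03),("floor",(225,290,195,255),.004,.02)):
    p=tops(t,w,a,b); print(n,rect(p) if len(p)>3 else len(p))
a=cv2.resize(t["image"][185:275,140:370],None,fx=3.4,fy=3.4,interpolation=cv2.INTER_CUBIC)
b=cv2.resize(s["image"][205:315,165:355],None,fx=2.6,fy=2.6,interpolation=cv2.INTER_CUBIC)
b=cv2.copyMakeBorder(b,0,0,0,a.shape[1]-b.shape[1],cv2.BORDER_CONSTANT)
i=np.vstack([a,b]);print(i.shape); cv2.imwrite("pics/crop0.png",i[:600,:,::-1])
E
```

```text
fx 581.0570488927835 510.40238041141106
table z -0.0010249315966083077
cube (array([491.5, 299.6,  34. ,  37.9,  14.5]), 220, array([26.7, 34.2, 39.6]))
upper (array([ 526.2, -141.4,  104.1,   63.8,   81.1]), 1054, array([49.2, 54.4, 59.9]))
lowerrim (array([552.7,  55.9, 104.2,  66.8,  80. ]), 263, array([44. , 50.8, 58.2]))
lower lid (array([589. ,  48.7, 105.8,  33. ,  74. ]), 431, array([ 62.5,  87.3, 108.8]))
cap (array([491.8, -39.8,  57. ,  51.5,  13. ]), 259, array([ 7. , 12.6, 18.2]))
pot (array([608.2, 185.8,  38. ,  38.1,  47.7]), 219, array([48.4, 60.1, 65.6]))
drv (array([484.9, 185.3, 133.7,  38.1,   2.1]), 173, array([ 4.2,  7.4, 12.3]))
floor (array([568.3,  57.7, 152.4, 164.4,   1.2]), 961, array([ 4.4,  9.9, 15.9]))
(592, 782, 3)
```

View pics/crop0.png

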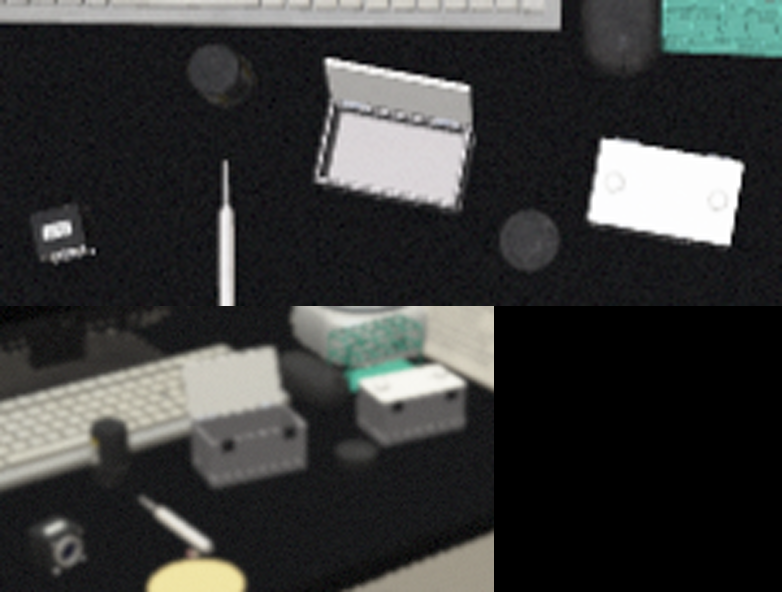

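The crop shows that both cases have their clasps on the robot-facing side (-x) and share a small tilt. In crop pixels, the lower case's front corners are at about (318,182) and (460,208). The upper case's lid lugs are at (615,182) and (718,200). The cube's label is at (57,230).

```bash
cat >> m.py <<'E'
def white(c,win,h,th=150,nth=0):
    u0,u1,v0,v1=win; g=c["image"][v0:v1,u0:u1].min(2); m=(g>th).astype(np.uint8)
    k=max(cv2.findContours(m,cv2.RETR_EXTERNAL,cv2.CHAIN_APPROX_NONE)[0],key=cv2.contourArea)
    f=np.zeros_like(m); cv2.drawContours(f,[k],-1,1,-1); v,u=np.nonzero(f)
    P=np.array([ray(c,a+u0,b+v0,h)[:2] for a,b in zip(u,v)])*1000
    cen=P.mean(0); w,V=np.linalg.eigh(np.cov(P.T)); L=V[:,1]*np.sign(V[1,1])
    return np.round(cen,1),"yaw",np.round(np.degrees(np.arctan2(-L[0],L[1])),2),"size",np.round(np.sqrt(12*w),1)
def tool(target,thx=None):
    """normalised deltas from current commanded~measured pose; target world TCP m, thx = world angle (deg) of tool x"""
    from scipy.spatial.transform import Rotation as R
    o=bot.get_obs(); r=R.from_quat(o["tool_rot"]); d=r.inv().apply(np.array(target)-o["eef_pos"])/.3
    x=r.as_matrix()[:,0]; cur=np.degrees(np.arctan2(x[1],x[0]))
    out=[np.round(d,3).tolist(),"cur",round(cur,2)]
    if thx is not None:
        q=(thx-cur+180)%360-180; out+=["yaw",round(-q/45,3)]
    print(out)
E
python3 - <<'E'
from m import *
t=np.load("top0.npy",allow_pickle=True).item(); s=np.load("side0.npy",allow_pickle=True).item()
print("upper top",white(t,(305,365,218,265),.055))
p=tops(t,(140,175,235,272),.030,.041); print("cube t",rect(p),p.mean(0))
p=tops(s,(165,205,280,315),.033,.041); print("cube s",rect(p) if len(p)>3 else len(p),p.mean(0))
p=tops(s,(300,350,222,262),.050,.060); print("upper s",rect(p),p.mean(0))
p=tops(s,(232,290,220,275),.046,.054); print("lower s",rect(p),p.mean(0))
# label of cube
g=t["image"][235:272,140:175].min(2); v,u=np.nonzero(g>110); print(np.c_[u+140,v+235].T.tolist())
# lower case floor + rim by points
p=tops(t,(225,290,195,255),.008,.014)
g=t["image"].min(2)
import itertools
W=t["W"]; m=np.zeros((480,640),np.uint8); m[205:255,225:290]=((g>120)&(abs(W[:,:,2]-.011)<.008))[205:255,225:290]
k=max(cv2.findContours(m,0,2)[0],key=cv2.contourArea); r=cv2.minAreaRect(k); print(r)
print("floor corners",[np.round(ray(t,*q,.011)[:2]*1000,1).tolist() for q in cv2.boxPoints(r)])
m=np.zeros((480,640),np.uint8); m[200:255,225:290]=((g>70))[200:255,225:290]
k=max(cv2.findContours(m,0,2)[0],key=cv2.contourArea); r=cv2.approxPolyDP(k,3,True).reshape(-1,2); print("outline",[(q.tolist(),np.round(ray(t,*map(float,q),.051)[:2]*1000).tolist()) for q in r])
E
```

```text
upper top (array([ 524.6, -141.2]), 'yaw', np.float64(-8.89), 'size', array([ 61.6, 103.9]))
cube t (array([491.7, 299.5,  33.9,  37.5,  15.1]), 185, array([30.8, 34.7, 39.5])) [0.492244   0.29933355 0.03495371]
cube s (array([490.4, 301.2,  35.1,  38.8,  14.1]), 127, array([33.4, 36.1, 38.1])) [0.48909884 0.3021215  0.03597302]
upper s (array([ 523.8, -139.8,  106.3,   65.3,   80.4]), 348, array([51.2, 55. , 57.6])) [ 0.52009878 -0.13695786  0.0548409 ]
lower s (array([550.9,  57.7, 105.8,  73.2,  80. ]), 219, array([46.5, 50.2, 53.2])) [0.55320118 0.05665605 0.04996249]
[[156, 157, 158, 159, 160, 153, 154, 155, 156, 157, 158, 159, 160, 152, 153, 154, 155, 156, 157, 158, 159, 160, 152, 153, 154, 155, 156, 157, 158, 159, 160, 152, 153, 154, 155, 156, 157, 158, 159, 153, 154, 155, 164, 158, 159, 160, 161, 162, 163, 164, 167, 155, 156, 157, 158, 159, 160, 161, 162, 163, 164, 167, 155, 156, 157, 158, 159, 155, 156], [250, 250, 250, 250, 250, 251, 251, 251, 251, 251, 251, 251, 251, 252, 252, 252, 252, 252, 252, 252, 252, 252, 253, 253, 253, 253, 253, 253, 253, 253, 253, 254, 254, 254, 254, 254, 254, 254, 254, 255, 255, 255, 257, 258, 258, 258, 258, 258, 258, 258, 258, 259, 259, 259, 259, 259, 259, 259, 259, 259, 259, 259, 260, 260, 260, 260, 260, 261, 261]]
((256.126953125, 230.33372497558594), (37.422420501708984, 20.067771911621094), 10.784297943115234)
floor corners [[535.7, 109.5], [586.1, 101.6], [569.8, 8.1], [519.5, 16.3]]
outline [([235, 202], [618.0, 108.0]), ([237, 215], [585.0, 102.0]), ([232, 237], [531.0, 113.0]), ([275, 246], [510.0, 7.0]), ([278, 210], [600.0, 2.0])]
```

```bash
python3 -c "
from m import *
tool([.491,.300,.12],14.5)"
```

```text
[[1.912, -1.813, 0.372], 'cur', np.float64(26.98), 'yaw', np.float64(0.277)]
```

Emit:
jog_arm(
  deltas=[
    {"delta_pos": [0.96, -0.9, 0], "yaw": 0.277, "fingers": 1},
    {"delta_pos": [0.96, -0.9, 0], "yaw": 0.277, "fingers": 1},
    {"delta_pos": [0.96, -0.9, 0], "yaw": 0.277, "fingers": 1},
    {"delta_pos": [0.96, -0.9, 0], "yaw": 0.277, "fingers": 1},
    {"delta_pos": [0.96, -0.9, 0], "yaw": 0.277, "fingers": 1},
    {"delta_pos": [0.96, -0.9, 0], "yaw": 0.277, "fingers": 1},
    {"delta_pos": [0.96, -0.9, 0], "yaw": 0.277, "fingers": 1},
    {"delta_pos": [0.96, -0.9, 0], "yaw": 0.277, "fingers": 1},
    {"delta_pos": [0.96, -0.9, 0], "yaw": 0.277, "fingers": 1},
    {"delta_pos": [0.96, -0.9, 0], "yaw": 0.277, "fingers": 1},
  ],
)

```text
clock: 1.1
eef_pos: [0.3609, -0.0732, 0.231]
tool_rot: [0.992, 0.128, -0.0, 0.0]
ft_force: [1.1, 0.6, -0.7]
grip_width: 0.0855
grasp_force: 0.0
```

```bash
python3 -c "
from m import *
print(bot.get_obs()['eef_pos'])
tool([.491,.300,.12],14.5)"
```

```text
[ 0.36093912 -0.07322687  0.23104744]
[[0.736, -1.093, 0.369], 'cur', np.float64(14.75), 'yaw', np.float64(0.006)]
```

Emit:
jog_arm(
  deltas=[
    {"delta_pos": [0.67, -1.0, 0.3], "yaw": 0.006, "fingers": 1},
    {"delta_pos": [0.67, -1.0, 0.3], "yaw": 0.006, "fingers": 1},
    {"delta_pos": [0.67, -1.0, 0.3], "yaw": 0.006, "fingers": 1},
    {"delta_pos": [0.67, -1.0, 0.3], "yaw": 0.006, "fingers": 1},
    {"delta_pos": [0.67, -1.0, 0.3], "yaw": 0.006, "fingers": 1},
    {"delta_pos": [0.67, -1.0, 0.3], "yaw": 0.006, "fingers": 1},
    {"delta_pos": [0.67, -1.0, 0.3], "yaw": 0.006, "fingers": 1},
    {"delta_pos": [0.67, -1.0, 0.3], "yaw": 0.006, "fingers": 1},
    {"delta_pos": [0.67, -1.0, 0.3], "yaw": 0.006, "fingers": 1},
    {"delta_pos": [0.67, -1.0, 0.3], "yaw": 0.006, "fingers": 1},
  ],
)

```text
clock: 2.1
eef_pos: [0.5058, 0.1784, 0.1423]
tool_rot: [0.987, 0.159, -0.004, -0.019]
ft_force: [0.2, -0.1, -0.2]
grip_width: 0.0854
grasp_force: 0.0
```

```bash
python3 -c "
from m import *
tool([.491,.300,.004],14.5)"
```

```text
[[0.081, -0.382, 0.476], 'cur', np.float64(18.27), 'yaw', np.float64(0.084)]
```

Emit:
jog_arm(
  deltas=[
    {"delta_pos": [0, 0, 0], "yaw": 0, "fingers": 1},
    {"delta_pos": [0, 0, 0], "yaw": 0, "fingers": 1},
  ],
)

```text
clock: 2.3
eef_pos: [0.5051, 0.1789, 0.1431]
tool_rot: [0.987, 0.159, -0.004, -0.019]
ft_force: [0.4, -0.5, 1.2]
grip_width: 0.0855
grasp_force: 0.0
```

```bash
python3 -c "
from m import *
o=bot.get_obs();print(o['eef_pos'],o['tool_rot'],o['joint_pos'])
tool([.491,.300,.12],14.5)"
```

```text
[0.50510429 0.1788781  0.14305118] [ 0.98706018  0.15921293 -0.00369825 -0.0187022 ] [ 0.31877961  0.36533604 -0.05860702  1.1482404   0.03810577  3.14050048]
[[0.082, -0.395, 0.092], 'cur', np.float64(18.33), 'yaw', np.float64(0.085)]
```

Emit:
jog_arm(
  deltas=[
    {"delta_pos": [0.08, -0.38, 0], "yaw": -0.96, "fingers": 1},
    {"delta_pos": [0.08, -0.38, 0], "yaw": -0.96, "fingers": 1},
    {"delta_pos": [0.08, -0.38, 0], "yaw": -0.96, "fingers": 1},
    {"delta_pos": [0.08, -0.38, 0], "yaw": -0.96, "fingers": 1},
    {"delta_pos": [0.08, -0.38, 0], "yaw": -0.96, "fingers": 1},
    {"delta_pos": [0.08, -0.38, 0], "yaw": -0.96, "fingers": 1},
  ],
)

```text
clock: 2.9
eef_pos: [0.4919, 0.2951, 0.1476]
tool_rot: [0.859, 0.512, 0.004, -0.019]
ft_force: [-0.9, -0.5, 0.6]
grip_width: 0.0854
grasp_force: 0.0
```

```bash
python3 -c "
from m import *
o=bot.get_obs();print(o['eef_pos'],o['tool_rot'],o['joint_pos'])
tool([.491,.300,.12],104.5)"
```

```text
[0.49187136 0.29513996 0.14761023] [ 0.85885561  0.51186081  0.00370655 -0.01875669] [0.5205359  0.42681012 0.0475972  1.18480254 0.03763545 2.58733935]
[[0.011, -0.008, 0.093], 'cur', np.float64(61.57), 'yaw', np.float64(-0.954)]
```

Emit:
jog_arm(
  deltas=[
    {"delta_pos": [0.01, -0.01, 0.08], "yaw": -0.954, "fingers": 1},
    {"delta_pos": [0.01, -0.01, 0.08], "yaw": -0.954, "fingers": 1},
    {"delta_pos": [0.01, -0.01, 0.08], "yaw": -0.954, "fingers": 1},
    {"delta_pos": [0.01, -0.01, 0.08], "yaw": -0.954, "fingers": 1},
    {"delta_pos": [0.01, -0.01, 0.08], "yaw": -0.954, "fingers": 1},
    {"delta_pos": [0.01, -0.01, 0.08], "yaw": -0.954, "fingers": 1},
    {"delta_pos": [0.01, -0.01, 0.08], "yaw": -0.954, "fingers": 1},
  ],
)

```text
clock: 3.6
eef_pos: [0.4908, 0.2997, 0.1235]
tool_rot: [0.614, 0.789, 0.01, -0.016]
ft_force: [0.8, -0.0, -0.3]
grip_width: 0.0854
grasp_force: 0.0
```

```bash
python3 -c "
from m import *
o=bot.get_obs();print(o['eef_pos'],o['tool_rot'],o['joint_pos'])
from scipy.spatial.transform import Rotation as R
print(R.from_quat(o['tool_rot']).as_matrix()[:,2])
tool([.491,.300,.005],104.5)"
```

```text
[0.49077313 0.29971564 0.12353345] [ 0.61421952  0.78890244  0.01024122 -0.01619989] [0.52836008 0.44775099 0.01420479 1.13027663 0.03769416 1.85157062]
[-0.01297956  0.03605923 -0.99926536]
[[-0.014, 0.002, 0.395], 'cur', np.float64(104.19), 'yaw', np.float64(-0.007)]
```

Descend and grip the cube.

Emit:
jog_arm(
  deltas=[
    {"delta_pos": [-0.005, 0, 0.13], "yaw": -0.007, "fingers": 1},
    {"delta_pos": [-0.01, 0, 0.25], "yaw": -0.007, "fingers": 1},
    {"delta_pos": [-0.014, 0.002, 0.34], "yaw": -0.007, "fingers": 1},
    {"delta_pos": [-0.014, 0.002, 0.395], "yaw": -0.007, "fingers": 1},
    {"delta_pos": [-0.014, 0.002, 0.395], "yaw": -0.007, "fingers": 0},
    {"delta_pos": [-0.014, 0.002, 0.395], "yaw": -0.007, "fingers": 0},
    {"delta_pos": [-0.014, 0.002, 0.395], "yaw": -0.007, "fingers": 0},
    {"delta_pos": [-0.014, 0.002, 0.395], "yaw": -0.007, "fingers": 0},
    {"delta_pos": [-0.014, 0.002, 0.395], "yaw": -0.007, "fingers": 0},
    {"delta_pos": [-0.014, 0.002, 0.395], "yaw": -0.007, "fingers": 0},
    {"delta_pos": [-0.014, 0.002, 0.395], "yaw": -0.007, "fingers": 0},
    {"delta_pos": [-0.014, 0.002, 0.395], "yaw": -0.007, "fingers": 0},
  ],
)

```text
clock: 4.8
eef_pos: [0.4922, 0.3012, 0.0064]
tool_rot: [0.61, 0.792, 0.012, -0.016]
ft_force: [0.3, -0.3, 5.9]
grip_width: 0.0308
grasp_force: 61.0
```

Emit:
jog_arm(
  deltas=[
    {"delta_pos": [0, 0, -0.16], "yaw": 0, "fingers": 0},
    {"delta_pos": [0, 0, -0.32], "yaw": 0, "fingers": 0},
    {"delta_pos": [0, 0, -0.48], "yaw": 0, "fingers": 0},
    {"delta_pos": [0, 0, -0.57], "yaw": 0, "fingers": 0},
    {"delta_pos": [0, 0, -0.57], "yaw": -0.15, "fingers": 0},
    {"delta_pos": [0, 0, -0.57], "yaw": -0.3, "fingers": 0},
    {"delta_pos": [0, 0, -0.57], "yaw": -0.45, "fingers": 0},
    {"delta_pos": [0, 0, -0.57], "yaw": -0.6, "fingers": 0},
    {"delta_pos": [0, 0, -0.57], "yaw": -0.7, "fingers": 0},
    {"delta_pos": [0, 0, -0.57], "yaw": -0.7, "fingers": 0},
  ],
)

```text
clock: 5.8
eef_pos: [0.4929, 0.2941, 0.1755]
tool_rot: [0.372, 0.928, 0.014, -0.013]
ft_force: [-0.0, -0.3, -0.0]
grip_width: 0.0313
grasp_force: 60.3
```

```bash
python3 -c "
from m import *
print(bot.get_obs()['grip_width'])
tool([.546,.058,.175],170)"
```

```text
0.03126495183941961
[[-0.671, -0.446, -0.029], 'cur', np.float64(136.3), 'yaw', np.float64(-0.749)]
```

Emit:
jog_arm(
  deltas=[
    {"delta_pos": [-0.1, -0.065, -0.01], "yaw": -0.12, "fingers": 0},
    {"delta_pos": [-0.2, -0.13, -0.01], "yaw": -0.24, "fingers": 0},
    {"delta_pos": [-0.3, -0.2, -0.02], "yaw": -0.36, "fingers": 0},
    {"delta_pos": [-0.4, -0.265, -0.02], "yaw": -0.48, "fingers": 0},
    {"delta_pos": [-0.5, -0.33, -0.03], "yaw": -0.6, "fingers": 0},
    {"delta_pos": [-0.6, -0.4, -0.03], "yaw": -0.7, "fingers": 0},
    {"delta_pos": [-0.671, -0.446, -0.03], "yaw": -0.749, "fingers": 0},
    {"delta_pos": [-0.671, -0.446, -0.03], "yaw": -0.749, "fingers": 0},
    {"delta_pos": [-0.671, -0.446, -0.03], "yaw": -0.749, "fingers": 0},
  ],
)

```text
clock: 6.7
eef_pos: [0.5462, 0.0579, 0.1752]
tool_rot: [0.089, 0.996, 0.018, -0.008]
ft_force: [-0.0, -0.1, 0.0]
grip_width: 0.031
grasp_force: 60.3
```

```bash
python3 -c "
from m import *
c=cam('side'); t=cam('top')
a=cv2.resize(c['image'][180:290,190:330],None,fx=4,fy=4);b=cv2.resize(t['image'][180:290,215:275],None,fx=4,fy=4)
cv2.imwrite('pics/hold.png',np.hstack([a,b])[:,:,::-1])
tool([.546,.058,.017],170)"
```

```text
[[-0.011, -0.021, 0.527], 'cur', np.float64(170.02), 'yaw', np.float64(0.0)]
```

View pics/hold.png

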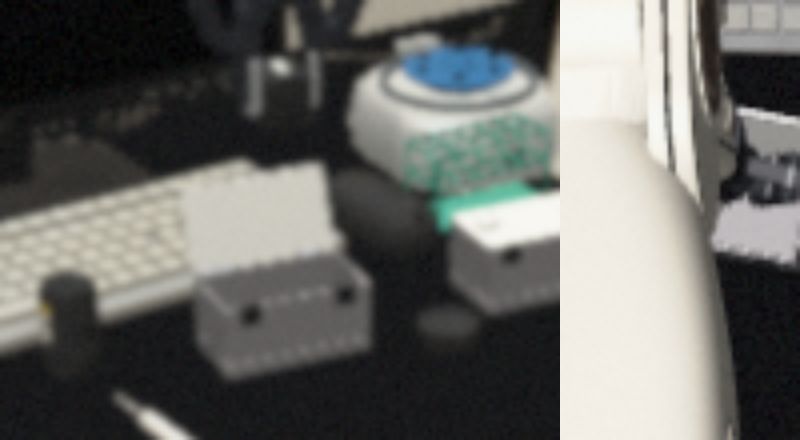

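The side crop shows the cube held level between the pads at about (285,80), in line with the open case. Lowering it now.

Emit:
jog_arm(
  deltas=[
    {"delta_pos": [-0.002, -0.004, 0.1], "yaw": 0, "fingers": 0},
    {"delta_pos": [-0.004, -0.008, 0.2], "yaw": 0, "fingers": 0},
    {"delta_pos": [-0.006, -0.012, 0.3], "yaw": 0, "fingers": 0},
    {"delta_pos": [-0.008, -0.016, 0.38], "yaw": 0, "fingers": 0},
    {"delta_pos": [-0.01, -0.018, 0.43], "yaw": 0, "fingers": 0},
    {"delta_pos": [-0.01, -0.02, 0.46], "yaw": 0, "fingers": 0},
    {"delta_pos": [-0.011, -0.021, 0.48], "yaw": 0, "fingers": 0},
    {"delta_pos": [-0.011, -0.021, 0.495], "yaw": 0, "fingers": 0},
  ],
)

```text
clock: 7.6
eef_pos: [0.5469, 0.0575, 0.0268]
tool_rot: [0.087, 0.996, 0.017, -0.008]
ft_force: [0.0, -1.1, -0.4]
grip_width: 0.0312
grasp_force: 60.3
```

Emit:
jog_arm(
  deltas=[
    {"delta_pos": [0, 0, 0.013], "yaw": 0, "fingers": 0},
    {"delta_pos": [0, -0.001, 0.025], "yaw": 0, "fingers": 0},
    {"delta_pos": [0, -0.001, 0.025], "yaw": 0, "fingers": 0},
  ],
)

```text
clock: 7.9
eef_pos: [0.5463, 0.0568, 0.0191]
tool_rot: [0.087, 0.996, 0.017, -0.008]
ft_force: [0.6, 0.2, -1.0]
grip_width: 0.0309
grasp_force: 60.3
```

Emit:
jog_arm(
  deltas=[
    {"delta_pos": [0, 0, 0], "yaw": 0, "fingers": 0.56},
    {"delta_pos": [0, 0, 0], "yaw": 0, "fingers": 0.56},
    {"delta_pos": [0, 0, 0], "yaw": 0, "fingers": 0.56},
    {"delta_pos": [0, 0, 0], "yaw": 0, "fingers": 0.56},
    {"delta_pos": [0, 0, -0.04], "yaw": 0, "fingers": 0.56},
    {"delta_pos": [0.003, 0.006, -0.12], "yaw": 0, "fingers": 0.56},
    {"delta_pos": [0.006, 0.012, -0.25], "yaw": 0, "fingers": 0.56},
    {"delta_pos": [0.01, 0.02, -0.4], "yaw": 0, "fingers": 0.56},
    {"delta_pos": [0.01, 0.02, -0.5], "yaw": 0, "fingers": 0},
    {"delta_pos": [0.01, 0.02, -0.5], "yaw": 0, "fingers": 0},
  ],
)

```text
clock: 8.9
eef_pos: [0.55, 0.0581, 0.1759]
tool_rot: [0.087, 0.996, 0.018, -0.002]
ft_force: [-0.2, 1.0, 0.1]
grip_width: 0.0196
grasp_force: 0.0
```

```bash
python3 -c "
from m import *
t=cam('side')
p=tops(t,(232,290,220,275),.046,.054); print('lower s',rect(p))
tool([.66,.038,.18],170)"
```

```text
lower s (array([551.7,  57.6, 105.7,  71.4,  80.4]), 280, array([46.3, 49.1, 53.3]))
[[-0.377, -0.0, -0.028], 'cur', np.float64(170.03), 'yaw', np.float64(0.001)]
```

```bash
python3 -c "
from m import *
tool([.632,.043,.18],170)"
```

```text
[[-0.283, -0.0, -0.027], 'cur', np.float64(170.03), 'yaw', np.float64(0.001)]
```

Emit:
jog_arm(
  deltas=[
    {"delta_pos": [-0.1, 0, -0.02], "yaw": 0, "fingers": 0},
    {"delta_pos": [-0.2, 0, -0.02], "yaw": 0, "fingers": 0},
    {"delta_pos": [-0.28, 0, -0.02], "yaw": 0, "fingers": 0},
    {"delta_pos": [-0.28, 0, -0.02], "yaw": 0, "fingers": 0},
    {"delta_pos": [-0.28, 0, -0.02], "yaw": 0, "fingers": 0},
  ],
)

```text
clock: 9.45
eef_pos: [0.6282, 0.043, 0.1718]
tool_rot: [0.087, 0.996, 0.017, -0.01]
ft_force: [-0.3, 0.1, 1.0]
grip_width: -0.0002
grasp_force: 0.0
```

```bash
python3 -c "
from m import *
tool([.632,.043,.085],170)"
```

```text
[[-0.019, -0.007, 0.289], 'cur', np.float64(170.01), 'yaw', np.float64(0.0)]
```

Emit:
jog_arm(
  deltas=[
    {"delta_pos": [-0.019, -0.003, 0.1], "yaw": 0, "fingers": 0},
    {"delta_pos": [-0.019, -0.005, 0.2], "yaw": 0, "fingers": 0},
    {"delta_pos": [-0.019, -0.007, 0.289], "yaw": 0, "fingers": 0},
    {"delta_pos": [-0.019, -0.007, 0.289], "yaw": 0, "fingers": 0},
    {"delta_pos": [0.015, -0.007, 0.289], "yaw": 0, "fingers": 0},
    {"delta_pos": [0.045, -0.007, 0.289], "yaw": 0, "fingers": 0},
    {"delta_pos": [0.075, -0.007, 0.289], "yaw": 0, "fingers": 0},
    {"delta_pos": [0.105, -0.007, 0.289], "yaw": 0, "fingers": 0},
    {"delta_pos": [0.135, -0.007, 0.289], "yaw": 0, "fingers": 0},
    {"delta_pos": [0.165, -0.007, 0.289], "yaw": 0, "fingers": 0},
  ],
)

```text
clock: 10.45
eef_pos: [0.5783, 0.0529, 0.0884]
tool_rot: [0.087, 0.996, 0.017, -0.008]
ft_force: [0.6, 0.1, -0.6]
grip_width: -0.0003
grasp_force: 0.1
```

```bash
python3 -c "
from m import *
c=cam('side'); save(c,'lid.png')
cv2.imwrite('pics/lid.png',cv2.resize(c['image'][180:300,190:350],None,fx=4,fy=4)[:,:,::-1])
"
```

```text
(no output)
```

View pics/lid.png

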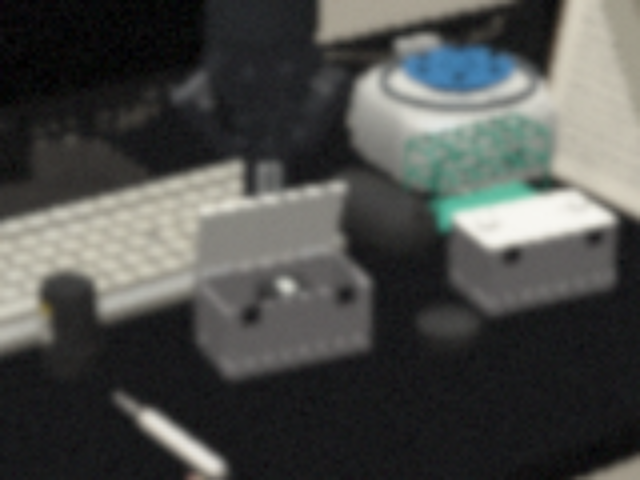

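The lid is being pushed by the fingertips at about (270,175) and is now around upright. The cube sits in the case at (285,287). I'll keep pushing.

Emit:
jog_arm(
  deltas=[
    {"delta_pos": [0.03, 0, 0], "yaw": 0, "fingers": 0},
    {"delta_pos": [0.06, 0, 0], "yaw": 0, "fingers": 0},
    {"delta_pos": [0.09, 0, 0], "yaw": 0, "fingers": 0},
    {"delta_pos": [0.12, 0, 0], "yaw": 0, "fingers": 0},
    {"delta_pos": [0.12, 0, 0], "yaw": 0, "fingers": 0},
    {"delta_pos": [0.12, 0, 0], "yaw": 0, "fingers": 0},
    {"delta_pos": [0.12, 0, 0], "yaw": 0, "fingers": 0},
    {"delta_pos": [0.12, 0, -0.15], "yaw": 0, "fingers": 0},
    {"delta_pos": [0.12, 0, -0.3], "yaw": 0, "fingers": 0},
  ],
)

```text
clock: 11.4
eef_pos: [0.5436, 0.0555, 0.1779]
tool_rot: [0.087, 0.996, 0.017, -0.01]
ft_force: [1.7, -1.0, -0.3]
grip_width: -0.0
grasp_force: 0.0
```

```bash
python3 -c "
from m import *
c=cam('side')
cv2.imwrite('pics/lid2.png',cv2.resize(c['image'][180:300,190:350],None,fx=4,fy=4)[:,:,::-1])
p=tops(c,(225,290,215,275),.048,.062); print('lower lid s',rect(p))
p=tops(c,(225,290,215,275),.065,.12); print('above',len(p))
tool([.40,-.135,.16],80)
"
```

```text
lower lid s (array([548.9,  58.7, 105.5,  66.3,  77.9]), 461, array([49.8, 54.7, 57.9]))
above 0
[[0.377, -0.715, 0.069], 'cur', np.float64(170.01), 'yaw', np.float64(2.0)]
```

View pics/lid2.png

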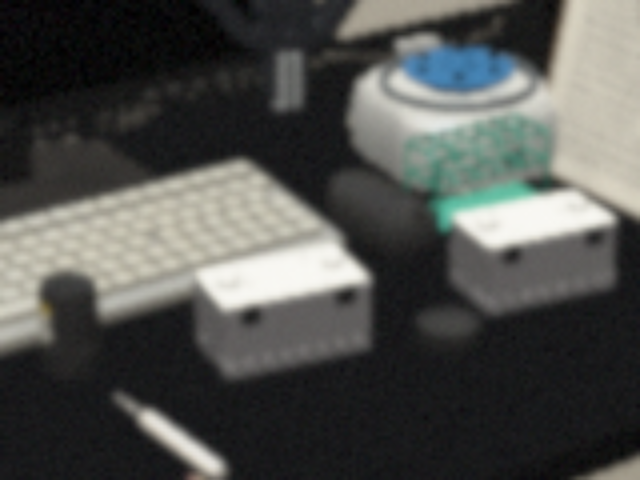

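The lid is shut flat: its height reads 54.7 mm and nothing stands above it. Next I'll move clear of the view and turn.

Emit:
jog_arm(
  deltas=[
    {"delta_pos": [0.1, -0.16, -0.05], "yaw": 0.18, "fingers": 0},
    {"delta_pos": [0.2, -0.3, -0.1], "yaw": 0.36, "fingers": 0.3},
    {"delta_pos": [0.3, -0.45, -0.1], "yaw": 0.54, "fingers": 0.6},
    {"delta_pos": [0.35, -0.6, -0.1], "yaw": 0.72, "fingers": 1},
    {"delta_pos": [0.37, -0.75, -0.1], "yaw": 0.9, "fingers": 1},
    {"delta_pos": [0.37, -0.9, -0.1], "yaw": 1, "fingers": 1},
    {"delta_pos": [0.37, -1, -0.1], "yaw": 1, "fingers": 1},
    {"delta_pos": [0.37, -1, -0.1], "yaw": 1, "fingers": 1},
    {"delta_pos": [0.37, -1, -0.1], "yaw": 1, "fingers": 1},
  ],
)

```text
clock: 12.35
eef_pos: [0.3836, -0.2221, 0.2006]
tool_rot: [0.463, 0.886, 0.013, -0.014]
ft_force: [0.1, 0.5, -0.2]
grip_width: 0.0855
grasp_force: 0.0
```

```bash
python3 -c "
from m import *
t=cam('top'); np.save('t1.npy',t,allow_pickle=True); s=cam('side')
print('upper',white(t,(305,365,218,265),.055)); print('lower',white(t,(225,290,195,255),.055))
p=tops(t,(225,290,195,255),.045,.066); print('lower d',rect(p))
for n,w in(('upper',(300,350,222,262)),('lower',(225,290,215,275))): print(n,'side',white(s,w,.055,th=170))
o=bot.get_obs(); print(o['eef_pos'],o['tool_rot'])
"
```

```text
upper (array([ 524.5, -141.1]), 'yaw', np.float64(-9.14), 'size', array([ 61.2, 103.4]))
lower (array([549.4,  56.8]), 'yaw', np.float64(-9.96), 'size', array([ 61.1, 103.5]))
lower d (array([551. ,  56.4, 104.8,  63.1,  80.3]), 1054, array([49. , 54.1, 59.5]))
upper side (array([ 520.9, -137.2]), 'yaw', np.float64(-9.38), 'size', array([ 66.1, 104.4]))
lower side (array([549.3,  57. ]), 'yaw', np.float64(-2.17), 'size', array([ 72.3, 107.1]))
[ 0.38393758 -0.2208258   0.20065221] [ 0.46121305  0.88707879  0.01301324 -0.01429687]
```

```bash
python3 -c "
from m import *
tool([.5245,-.141,.13],80.9)"
```

```text
[[-0.06, 0.534, 0.239], 'cur', np.float64(125.07), 'yaw', np.float64(0.982)]
```

Emit:
jog_arm(
  deltas=[
    {"delta_pos": [-0.01, 0.1, 0], "yaw": 0.18, "fingers": 1},
    {"delta_pos": [-0.02, 0.2, 0], "yaw": 0.36, "fingers": 1},
    {"delta_pos": [-0.04, 0.3, 0], "yaw": 0.54, "fingers": 1},
    {"delta_pos": [-0.05, 0.42, 0.06], "yaw": 0.72, "fingers": 1},
    {"delta_pos": [-0.06, 0.534, 0.15], "yaw": 0.9, "fingers": 1},
    {"delta_pos": [-0.06, 0.534, 0.239], "yaw": 0.982, "fingers": 1},
    {"delta_pos": [-0.06, 0.534, 0.239], "yaw": 0.982, "fingers": 1},
    {"delta_pos": [-0.06, 0.534, 0.239], "yaw": 0.982, "fingers": 1},
  ],
)

```text
clock: 13.25
eef_pos: [0.5238, -0.1404, 0.1299]
tool_rot: [0.76, 0.649, 0.006, -0.019]
ft_force: [-0.4, -0.6, 0.8]
grip_width: 0.0855
grasp_force: 0.0
```

```bash
python3 -c "
from m import *
tool([.5245,-.141,.008],80.9)"
```

```text
[[-0.015, 0.011, 0.406], 'cur', np.float64(81.0), 'yaw', np.float64(0.002)]
```

Emit:
jog_arm(
  deltas=[
    {"delta_pos": [-0.004, 0.004, 0.1], "yaw": 0, "fingers": 1},
    {"delta_pos": [-0.008, 0.008, 0.2], "yaw": 0, "fingers": 1},
    {"delta_pos": [-0.012, 0.01, 0.29], "yaw": 0, "fingers": 1},
    {"delta_pos": [-0.015, 0.011, 0.36], "yaw": 0, "fingers": 1},
    {"delta_pos": [-0.015, 0.011, 0.406], "yaw": 0, "fingers": 1},
    {"delta_pos": [-0.015, 0.011, 0.406], "yaw": 0, "fingers": 1},
    {"delta_pos": [-0.015, 0.011, 0.406], "yaw": 0, "fingers": 0.8},
    {"delta_pos": [-0.015, 0.011, 0.406], "yaw": 0, "fingers": 0.6},
    {"delta_pos": [-0.015, 0.011, 0.406], "yaw": 0, "fingers": 0},
    {"delta_pos": [-0.015, 0.011, 0.406], "yaw": 0, "fingers": 0},
    {"delta_pos": [-0.015, 0.011, 0.406], "yaw": 0, "fingers": 0},
  ],
)

```text
clock: 14.35
eef_pos: [0.5266, -0.1428, 0.0104]
tool_rot: [0.761, 0.648, 0.008, -0.016]
ft_force: [-2.3, 0.1, 7.1]
grip_width: 0.0594
grasp_force: 66.8
```

```bash
python3 -c "
from m import *
s=cam('side'); o=bot.get_obs(); print(o['eef_pos'],o['grip_width'],o['grasp_force'],o['ft_force'])
print('upper side',white(s,(300,350,222,262),.055,th=170)); p=tops(s,(300,350,222,262),.050,.060); print(rect(p))
cv2.imwrite('pics/grip.png',cv2.resize(s['image'][180:300,250:410],None,fx=4,fy=4)[:,:,::-1])
"
```

```text
[ 0.52662941 -0.14286643  0.01036553] 0.059354264481919265 66.75089919939637 [-2.08933347 -1.63300459  6.42872592]
upper side (array([ 529.6, -117.5]), 'yaw', np.float64(40.32), 'size', array([57. , 71.3]))
(array([ 524.6, -132.7,   88.5,  103.4,    7.6]), 258, array([50.7, 54.9, 58.9]))
```

View pics/grip.png

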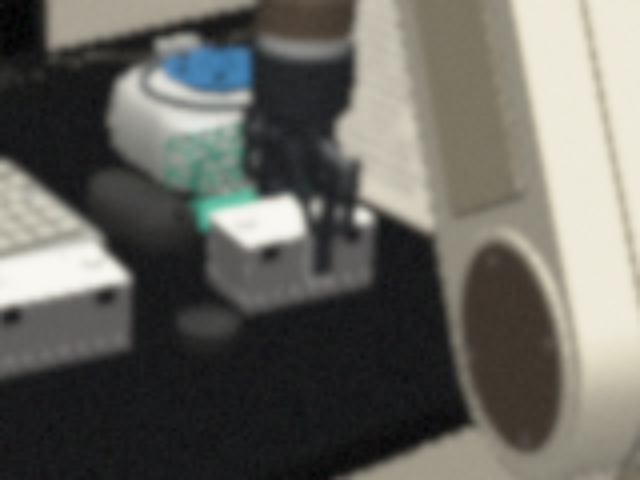

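The side crop shows the case gripped at mid-length, with a finger at about (322,235). The TCP reads 2 mm off the commanded position, so I'll check whether the case slid during the grip by registering the images from before and after.

```bash
cat > reg.py <<'E'
from m import *
def reg(a,b,win):
    u0,u1,v0,v1=win; f=lambda c:cv2.cvtColor(c["image"],cv2.COLOR_RGB2GRAY)
    A=f(a)[v0:v1,u0:u1]; M=np.eye(2,3,dtype=np.float32)
    B=f(b)[v0:v1,u0:u1]
    cc,M=cv2.findTransformECC(A,B,M,cv2.MOTION_TRANSLATION,(3,100,1e-5),None,3); return round(cc,4),np.round(M[:,2],2)
E
python3 -c "
from reg import *
s0=np.load('side0.npy',allow_pickle=True).item(); t0=np.load('t1.npy',allow_pickle=True).item()
s=cam('side'); t=cam('top')
print('case side',reg(s0,s,(297,323,226,260)),'bottom',reg(s0,s,(297,350,244,262)),'pot',reg(s0,s,(195,222,243,275)))
print('top L',reg(t0,t,(308,326,220,258)) ,'top all',reg(t0,t,(308,365,240,262)),'lower',reg(t0,t,(228,285,205,252)))
J=lambda c,p:np.array([[*(lambda q:[q[0]/q[2]*c['fx']+c['cx'],q[1]/q[2]*c['fy']+c['cy']])(c['R']@np.array(p)+c['t'])]])
b=J(s,[.52,-.12,.04])
print('side px per mm x,y',(J(s,[.521,-.12,.04])-b).round(2),(J(s,[.52,-.119,.04])-b).round(2))
cv2.imwrite('pics/topgrip.png',cv2.resize(t['image'][195:275,215:375],None,fx=4,fy=4)[:,:,::-1])
"
```

```text
case side (0.9743, array([-0.73,  0.06], dtype=float32)) bottom (0.9663, array([-0.66, -0.21], dtype=float32)) pot (0.9999, array([-0.  , -0.02], dtype=float32))Traceback (most recent call last):
  File "<string>", line 6, in <module>
    print('top L',reg(t0,t,(308,326,220,258)) ,'top all',reg(t0,t,(308,365,240,262)),'lower',reg(t0,t,(228,285,205,252)))
                                                         ~~~^^^^^^^^^^^^^^^^^^^^^^^^
  File "reg.py", line 6, in reg
    cc,M=cv2.findTransformECC(A,B,M,cv2.MOTION_TRANSLATION,(3,100,1e-5),None,3); return round(cc,4),np.round(M[:,2],2)
         ~~~~~~~~~~~~~~~~~~~~^^^^^^^^^^^^^^^^^^^^^^^^^^^^^^^^^^^^^^^^^^^^^^^^^^
cv2.error: OpenCV(4.12.0) /io/opencv/modules/video/src/ecc.cpp:589: error: (-7:Iterations do not converge) The algorithm stopped before its convergence. The correlation is going to be minimized. Images may be uncorrelated or non-overlapped in function 'findTransformECC'
```

```bash
python3 -c "
from m import *
tool([.5266,-.1429,.1004],80.9)
tool([.5515,.055,.1004],80.0)"
```

```text
[[0.01, -0.004, -0.3], 'cur', np.float64(80.82), 'yaw', np.float64(-0.002)]
[[0.674, -0.028, -0.278], 'cur', np.float64(80.82), 'yaw', np.float64(0.018)]
```

Emit:
jog_arm(
  deltas=[
    {"delta_pos": [0.002, 0, -0.07], "yaw": 0, "fingers": 0},
    {"delta_pos": [0.005, -0.002, -0.15], "yaw": 0, "fingers": 0},
    {"delta_pos": [0.008, -0.003, -0.23], "yaw": 0, "fingers": 0},
    {"delta_pos": [0.01, -0.004, -0.3], "yaw": 0, "fingers": 0},
    {"delta_pos": [0.1, -0.008, -0.3], "yaw": 0.005, "fingers": 0},
    {"delta_pos": [0.2, -0.012, -0.295], "yaw": 0.01, "fingers": 0},
    {"delta_pos": [0.3, -0.015, -0.29], "yaw": 0.018, "fingers": 0},
    {"delta_pos": [0.4, -0.02, -0.285], "yaw": 0.018, "fingers": 0},
    {"delta_pos": [0.5, -0.022, -0.28], "yaw": 0.018, "fingers": 0},
    {"delta_pos": [0.6, -0.026, -0.28], "yaw": 0.018, "fingers": 0},
    {"delta_pos": [0.674, -0.028, -0.278], "yaw": 0.018, "fingers": 0},
    {"delta_pos": [0.674, -0.028, -0.278], "yaw": 0.018, "fingers": 0},
  ],
)

```text
clock: 15.7
eef_pos: [0.5507, 0.0585, 0.0988]
tool_rot: [0.764, 0.644, 0.007, -0.018]
ft_force: [-0.2, -0.6, -3.1]
grip_width: 0.0594
grasp_force: 66.0
```

```bash
python3 -c "
from m import *
o=bot.get_obs();
s=cam('side'); t=cam('top'); o=bot.get_obs(); print(o['eef_pos'],o['grip_width'],o['ft_force'],o['ft_torque'])
np.save('sh.npy',s,allow_pickle=True);np.save('th.npy',t,allow_pickle=True)
a=cv2.resize(s['image'][180:285,215:305],None,fx=5,fy=5);b=cv2.resize(t['image'][180:285,225:293],None,fx=5,fy=5)
cv2.imwrite('pics/hover.png',np.hstack([a,b])[:,:,::-1])
tool(o['eef_pos'],80)
"
```

```text
[0.55021263 0.05589738 0.09851121] 0.05974880945566793 [ 0.40101007 -0.93032355 -1.65535128] [-0.08949053 -0.00546635  0.00066549]
[[0.0, 0.0, 0.0], 'cur', np.float64(80.07), 'yaw', np.float64(0.002)]
```

View pics/hover.png

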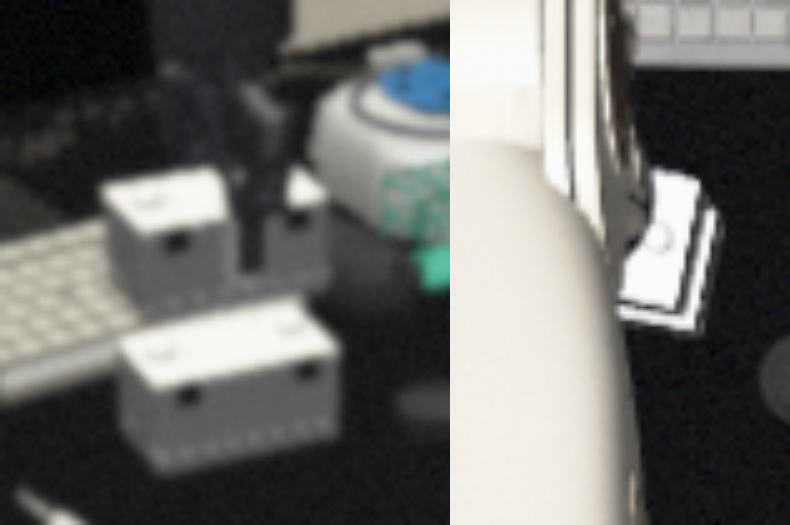

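In the hover picture the side crop shows the upper clasps at about (177,240) and (297,220) and the lower ones at (190,395) and (307,370). The top crop shows the upper lid's right end with edges near (700,190)–(680,310). I'll measure the relative offset from both views.

```bash
cat > off.py <<'E'
from m import *
from scipy.ndimage import map_coordinates
ex=np.array([np.cos(np.radians(-10)),np.sin(np.radians(-10))]); ey=np.array([-ex[1],ex[0]]); O=np.array([.5494,.0568])
def proj(c,p):
    q=c["R"]@np.array(p)+c["t"]; return q[0]/q[2]*c["fx"]+c["cx"],q[1]/q[2]*c["fy"]+c["cy"]
def edge(c,h,axis,nominal,along,ctr=O):
    """scan across edge at each 'along' station; returns median offset (mm) and slope deg"""
    g=cv2.cvtColor(c["image"],cv2.COLOR_RGB2GRAY).astype(float); r=[]
    d=np.arange(-5,5.01,.25)
    for a in along:
        pts=[ctr+((nominal+k)*ex+a*ey if axis=="x" else a*ex+(nominal+k)*ey)*1e-3 for k in d]
        uv=np.array([proj(c,[*p,h]) for p in pts]); v=map_coordinates(g,[uv[:,1],uv[:,0]],order=1)
        gr=np.gradient(v); s=np.sign(-nominal)  # bright on the inside
        w=np.clip(gr*s,0,None); i=w.argmax(); w[abs(d-d[i])>2.2]=0; r.append((w*d).sum()/w.sum() if w.sum()>40 else np.nan)
    r=np.array(r); k=np.isfinite(r); return np.round(np.median(r[k]),2),np.round(r,1).tolist(),np.round(np.degrees(np.polyfit(np.array(along)[k],r[k],1)[0]),2)
def clasps(c,win,h):
    u0,u1,v0,v1=win; g=cv2.cvtColor(c["image"],cv2.COLOR_RGB2GRAY)[v0:v1,u0:u1].astype(float)
    w=np.clip(75-g,0,None); v,u=np.mgrid[v0:v1,u0:u1]; uv=((u*w).sum()/w.sum(),(v*w).sum()/w.sum())
    p=ray(c,*uv,h)[:2]-O; return np.round(uv,2),np.round(np.array([p@ex,p@ey])*1000,1)
E
python3 -c "
from off import *
t1=np.load('t1.npy',allow_pickle=True).item(); t=np.load('th.npy',allow_pickle=True).item(); s=np.load('sh.npy',allow_pickle=True).item()
dz=.0881
A=[-46,-43,-40,-37,-34]; B=[-22,-16,-10,-4]
for n,c,h in(('lower',t1,.055),('upper',t,.055+dz)):
    print(n,'front',edge(c,h,'x',-30,A)); print(n,'right',edge(c,h,'y',-52,B))
    print(n,'back',edge(c,h,'x',30,[-49,-47,-45,-43]))
# side: clasp windows from crop px /5
f=lambda x,y:(215+x//5-5,215+x//5+6,180+y//5-4,180+y//5+5)
for n,(x,y),h in(('uL',(177,241),.043+dz),('uR',(297,220),.043+dz),('lL',(189,396),.043),('lR',(307,370),.043)): print(n,clasps(s,f(x,y),h))
"
```

```text
lower front (np.float64(-0.5), [-0.5, -0.9, -0.3, -0.4, -1.0], np.float64(-0.77))
lower right (np.float64(0.1), [0.4, -0.2, 0.4, -0.2], np.float64(-0.92))
lower back (np.float64(1.12), [0.7, 1.1, 1.1, 1.8], np.float64(9.61))
upper front (np.float64(1.54), [1.9, 2.1, 1.5, 1.4, 1.3], np.float64(-3.39))
upper right (np.float64(1.28), [0.9, 1.6, 1.0, 1.7], np.float64(1.74))
upper back (np.float64(2.78), [2.0, 2.6, 3.1, 3.0], np.float64(10.38))
uL (array([249.92, 228.19]), array([-28.,  36.]))
uR (array([272.65, 222.74]), array([-20.2, -30.9]))
lL (array([252.35, 258.91]), array([-30.5,  33.7]))
lR (array([275.99, 253.91]), array([-30.6, -34.3]))
```

```bash
python3 -c "
from off import *
t1=np.load('t1.npy',allow_pickle=True).item(); t=np.load('th.npy',allow_pickle=True).item(); s=np.load('sh.npy',allow_pickle=True).item()
dz=.0881
F=[-46,-42,-22,-18,18,22,42,46]
for n,h in(('lower',.0),('upper',dz)):
    print(n,'front top',edge(s,h+.055,'x',-30,F)); 
    print(n,'left top',edge(s,h+.055,'y',52,[-20,-14,-8,0,8,14,20]))
    print(n,'front bottom',edge(s,h,'x',-30,F))
for n,c,h in(('lower',t1,.055),('upper',t,.055+dz)):
    print(n,'right',edge(c,h,'y',-52,list(range(-26,20,3)))); print(n,'front',edge(c,h,'x',-30,list(range(-48,-20,3))))
"
```

```text
return _methods._mean(a, axis=axis, dtype=dtype,
  ret = ret.dtype.type(ret / rcount)
Traceback (most recent call last):
  File "off.py", line 15, in edge
    r=np.array(r); k=np.isfinite(r); return np.round(np.median(r[k]),2),np.round(r,1).tolist(),np.round(np.degrees(np.polyfit(np.array(along)[k],r[k],1)[0]),2)
                                                                                                                   ~~~~~~~~~~^^^^^^^^^^^^^^^^^^^^^^^^^^^
TypeError: expected non-empty vector for x
```

```bash
sed -i 's/def edge(c,h,axis,nominal,along,ctr=O)/def edge(c,h,axis,nominal,along,ctr=O,W=5,ww=2.2,mn=40)/; s/np.arange(-5,5.01,.25)/np.arange(-W,W+.01,.25)/; s/>2.2\]=0/>ww]=0/; s/>40 else/>mn else/' off.py
python3 -c "
from off import *
t1=np.load('t1.npy',allow_pickle=True).item(); t=np.load('th.npy',allow_pickle=True).item(); s=np.load('sh.npy',allow_pickle=True).item()
dz=.0881; q=dict(W=14,ww=6,mn=15)
F=[-46,-42,-22,-18,18,22,42,46]
for n,h in(('lower',.0),('upper',dz)):
    for a in (('front top',h+.055,'x',-30,F),('left top',h+.055,'y',52,[-20,-14,-8,0,8,14,20]),('front bottom',h,'x',-30,F)):
        try: print(n,a[0],edge(s,*a[1:],**q))
        except Exception as e: print(n,a[0],'fail')
for n,c,h in(('lower',t1,.055),('upper',t,.055+dz)):
    print(n,'right',edge(c,h,'y',-52,list(range(-26,20,3)))); print(n,'front',edge(c,h,'x',-30,list(range(-48,-20,3))))
"
```

```text
lower front top (np.float64(-7.89), [-8.1, -5.8, -8.1, -6.9, -7.8, -6.6, -8.9, -8.0], np.float64(-0.65))
lower left top (np.float64(2.72), [2.9, 3.2, 3.1, 2.7, 1.5, 0.7, -0.6], np.float64(-5.07))
lower front bottom (np.float64(-0.97), [-0.7, -1.3, -1.6, -2.7, 1.7, -0.1, -1.8, 3.0], np.float64(1.57))
upper front top (np.float64(-4.4), [-1.5, -1.6, nan, nan, -6.2, -4.9, -3.9, -7.5], np.float64(-2.91))
upper left top (np.float64(5.67), [5.5, 5.5, 5.7, 6.2, 6.4, 6.6, 5.2], np.float64(0.66))
upper front bottom (np.float64(1.91), [3.2, 0.7, nan, nan, nan, nan, nan, nan], np.float64(-35.93))
lower right (np.float64(0.18), [0.2, 0.5, -0.3, -0.3, 0.2, 0.5, -0.0, -0.3, 0.2, 0.4, 0.3, -0.3, 0.1, 0.5, 0.6, -0.2], np.float64(0.15))
lower front (np.float64(-0.63), [-0.8, -0.7, -0.8, -0.4, -0.6, -1.1, -0.9, -0.3, -0.6, -0.4], np.float64(0.53))
upper right (np.float64(1.39), [2.1, 1.0, 0.9, 1.4, 1.8, 1.1, 1.1, 1.6, 2.0, 1.3, 1.2, 1.7, 2.1, 1.3, 1.3, 1.8], np.float64(0.33))
upper front (np.float64(1.73), [1.3, 2.2, 1.9, 1.3, 1.3, 2.0, 1.9, 1.7, 1.7, nan], np.float64(0.16))
```

Emit:
jog_arm(
  deltas=[
    {"delta_pos": [0, 0, 0], "yaw": 0, "fingers": 0},
    {"delta_pos": [0, 0, 0], "yaw": 0, "fingers": 0},
    {"delta_pos": [0, 0, 0], "yaw": 0, "fingers": 0},
    {"delta_pos": [0, 0, 0], "yaw": 0, "fingers": 0},
  ],
)

```text
clock: 16.2
eef_pos: [0.5503, 0.0549, 0.0983]
tool_rot: [0.766, 0.642, 0.006, -0.018]
ft_force: [0.4, -0.1, -2.5]
grip_width: 0.0597
grasp_force: 66.0
```

```bash
cat > meas.py <<'E'
from off import *
import sys
dz=float(sys.argv[1])
o=bot.get_obs(); print(o["eef_pos"].round(4) if hasattr(o["eef_pos"],"round") else o["eef_pos"],o["clock"])
t1=np.load('t1.npy',allow_pickle=True).item(); t=cam('top'); s=cam('side'); np.save('sh.npy',s,allow_pickle=True)
for n,c,h in(('lower',t1,.055),('upper',t,.055+dz)):
    print(n,'right',edge(c,h,'y',-52,list(range(-26,20,3)))[::2],'front',edge(c,h,'x',-30,list(range(-48,-20,3)))[::2],'back',edge(c,h,'x',30,[-50,-48,-46,-44])[0])
q=dict(W=14,ww=6,mn=15)
for n,h in(('lower',.0),('upper',dz)):
    for a in (('front top',h+.055,'x',-30,[-46,-42,-38,38,42,46]),('left top',h+.055,'y',52,[-20,-14,-8,0,8])):
        print(n,a[0],edge(s,*a[1:],**q))
print(bot.get_obs()["eef_pos"])
E
python3 meas.py .0881
```

```text
[0.5503 0.0549 0.0983] 16.2
lower right (np.float64(0.18), np.float64(0.15)) front (np.float64(-0.63), np.float64(0.53)) back 1.09
upper right (np.float64(-0.41), np.float64(-0.04)) front (np.float64(2.03), np.float64(1.46)) back 2.46
lower front top (np.float64(-7.3), [-8.2, -5.7, -4.3, -6.6, -8.8, -8.0], np.float64(-1.12))
lower left top (np.float64(2.95), [3.0, 3.3, 3.1, 2.7, 1.4], np.float64(-3.2))
upper front top (np.float64(-5.77), [-5.0, -5.9, -5.2, -5.6, -8.0, -7.8], np.float64(-1.23))
upper left top (np.float64(2.89), [2.6, 2.7, 2.9, 3.3, 3.7], np.float64(2.37))
[0.55028877 0.05515637 0.0982788 ]
```

```bash
python3 -c "
from m import *
tool([.5485,.0558,.0783],80)"
```

```text
[[-0.001, -0.005, 0.067], 'cur', np.float64(79.95), 'yaw', np.float64(-0.001)]
```

Emit:
jog_arm(
  deltas=[
    {"delta_pos": [0, -0.003, 0.02], "yaw": 0, "fingers": 0},
    {"delta_pos": [-0.001, -0.005, 0.04], "yaw": 0, "fingers": 0},
    {"delta_pos": [-0.001, -0.005, 0.06], "yaw": 0, "fingers": 0},
    {"delta_pos": [-0.001, -0.005, 0.067], "yaw": 0, "fingers": 0},
    {"delta_pos": [-0.001, -0.005, 0.067], "yaw": 0, "fingers": 0},
    {"delta_pos": [-0.001, -0.005, 0.067], "yaw": 0, "fingers": 0},
    {"delta_pos": [-0.001, -0.005, 0.067], "yaw": 0, "fingers": 0},
    {"delta_pos": [-0.001, -0.005, 0.067], "yaw": 0, "fingers": 0},
  ],
)

```text
clock: 17.1
eef_pos: [0.5487, 0.0563, 0.0785]
tool_rot: [0.766, 0.643, 0.007, -0.018]
ft_force: [-0.2, -0.2, -3.3]
grip_width: 0.0593
grasp_force: 66.0
```

```bash
python3 meas.py .068; python3 -c "
from m import *
tool([.5485,.0558,.0652],80)"
```

```text
[0.5487 0.0563 0.0785] 17.1
lower right (np.float64(0.18), np.float64(0.15)) front (np.float64(-0.63), np.float64(0.53)) back 1.09
upper right (np.float64(0.71), np.float64(0.24)) front (np.float64(0.2), np.float64(1.14)) back 1.07
lower front top (np.float64(-7.24), [-8.2, -5.8, -4.3, -6.6, -8.9, -7.9], np.float64(-1.08))
lower left top (np.float64(2.94), [2.9, 3.2, 3.2, 2.7, 1.7], np.float64(-2.48))
upper front top (np.float64(-7.35), [-4.2, -6.6, -5.3, -8.6, -8.1, -10.7], np.float64(-2.59))
upper left top (np.float64(3.03), [3.4, 3.2, 3.0, 2.5, 1.7], np.float64(-3.45))
[0.54867984 0.05629648 0.07842479]
[[-0.003, 0.001, 0.044], 'cur', np.float64(80.0), 'yaw', np.float64(0.0)]
```

Emit:
jog_arm(
  deltas=[
    {"delta_pos": [-0.001, 0, 0.008], "yaw": 0, "fingers": 0},
    {"delta_pos": [-0.002, 0, 0.016], "yaw": 0, "fingers": 0},
    {"delta_pos": [-0.002, 0, 0.022], "yaw": 0, "fingers": 0},
    {"delta_pos": [-0.003, 0, 0.028], "yaw": 0, "fingers": 0},
    {"delta_pos": [-0.003, 0, 0.033], "yaw": 0, "fingers": 0},
    {"delta_pos": [-0.003, 0, 0.033], "yaw": 0, "fingers": 0},
  ],
)

```text
clock: 17.8
eef_pos: [0.548, 0.0557, 0.068]
tool_rot: [0.766, 0.643, 0.006, -0.018]
ft_force: [-0.2, -0.2, -2.4]
grip_width: 0.0591
grasp_force: 66.0
```

Emit:
jog_arm(
  deltas=[
    {"delta_pos": [0, 0, 0.003], "yaw": 0, "fingers": 0},
    {"delta_pos": [0, 0, 0.006], "yaw": 0, "fingers": 0},
    {"delta_pos": [0, 0, 0.008], "yaw": 0, "fingers": 0},
    {"delta_pos": [0, 0, 0.009], "yaw": 0, "fingers": 0},
    {"delta_pos": [0, 0, 0.009], "yaw": 0, "fingers": 0},
  ],
)

```text
clock: 18.3
eef_pos: [0.5482, 0.0558, 0.0656]
tool_rot: [0.766, 0.643, 0.006, -0.018]
ft_force: [0.6, 0.2, -2.7]
grip_width: 0.0597
grasp_force: 66.0
```

Emit:
jog_arm(
  deltas=[
    {"delta_pos": [0, 0, 0.002], "yaw": 0, "fingers": 0},
    {"delta_pos": [0, 0, 0.004], "yaw": 0, "fingers": 0},
    {"delta_pos": [0, 0, 0.005], "yaw": 0, "fingers": 0},
    {"delta_pos": [0, 0, 0.005], "yaw": 0, "fingers": 0},
  ],
)

```text
clock: 18.7
eef_pos: [0.5485, 0.0558, 0.0654]
tool_rot: [0.766, 0.643, 0.007, -0.018]
ft_force: [-2.8, -1.2, 5.7]
grip_width: 0.0595
grasp_force: 66.7
```

Emit:
jog_arm(
  deltas=[
    {"delta_pos": [0, 0, 0], "yaw": 0, "fingers": 0.75},
    {"delta_pos": [0, 0, 0], "yaw": 0, "fingers": 0.85},
    {"delta_pos": [0, 0, 0], "yaw": 0, "fingers": 1},
    {"delta_pos": [0, 0, 0], "yaw": 0, "fingers": 1},
    {"delta_pos": [0, 0, 0], "yaw": 0, "fingers": 1},
    {"delta_pos": [0, 0, -0.1], "yaw": 0, "fingers": 1},
    {"delta_pos": [0.01, 0, -0.25], "yaw": 0, "fingers": 1},
    {"delta_pos": [0.02, 0, -0.4], "yaw": 0, "fingers": 1},
    {"delta_pos": [-0.1, -0.1, -0.45], "yaw": 0, "fingers": 1},
    {"delta_pos": [-0.3, -0.25, -0.45], "yaw": 0, "fingers": 1},
    {"delta_pos": [-0.5, -0.4, -0.45], "yaw": 0, "fingers": 1},
    {"delta_pos": [-0.7, -0.5, -0.45], "yaw": 0, "fingers": 1},
  ],
)

```text
clock: 19.9
eef_pos: [0.4078, -0.08, 0.1963]
tool_rot: [0.765, 0.643, 0.007, -0.018]
ft_force: [1.5, -0.3, -0.4]
grip_width: 0.0854
grasp_force: 0.0
```

Emit:
jog_arm(
  deltas=[
    {"delta_pos": [-0.15, 0, 0], "yaw": 0, "fingers": 1},
    {"delta_pos": [-0.3, 0, 0], "yaw": 0, "fingers": 1},
    {"delta_pos": [-0.45, 0, 0], "yaw": 0, "fingers": 1},
    {"delta_pos": [-0.5, 0, 0], "yaw": 0, "fingers": 1},
    {"delta_pos": [-0.5, 0, 0], "yaw": 0, "fingers": 1},
  ],
)

```text
clock: 20.4
eef_pos: [0.3829, -0.2291, 0.191]
tool_rot: [0.767, 0.641, 0.006, -0.018]
ft_force: [-0.0, -0.5, 0.4]
grip_width: 0.0856
grasp_force: 0.0
```

```bash
python3 -c "
from off import *
t=cam('top');s=cam('side')
print(white(t,(225,290,190,255),.110)); p=tops(t,(225,290,190,255),.10,.125); print(rect(p)); p=tops(s,(225,290,185,245),.10,.125); print(rect(p))
for k in [[-20,45],[-20,-45],[20,45],[20,-45]]:
    P=O+(k[0]*ex+k[1]*ey)*1e-3
    z=[]
    for c in (t,s):
        u,v=map(round,proj(c,[*P,.110])); z.append(np.nanmedian(c['W'][v-1:v+2,u-1:u+2,2]))
    print(k,np.round(np.array(z)*1000,1))
a=cv2.resize(s['image'][180:300,190:310],None,fx=4,fy=4);b=cv2.resize(t['image'][180:300,220:300],None,fx=4,fy=4)
cv2.imwrite('pics/final.png',np.hstack([a,b])[:,:,::-1])
"
```

```text
(array([548.9,  56.9]), 'yaw', np.float64(-10.17), 'size', array([ 61.3, 103.5]))
(array([550.5,  56.6, 104.5,  63.8,  80. ]), 1140, array([103.9, 109.1, 114.3]))
(array([694.9,  -2.6, 122.8, 402.8,  65.9]), 758, array([101.3, 109.8, 119.9]))
[-20, 45] [108.4 110.6]
[-20, -45] [108.7 110.4]
[20, 45] [109.4 110.7]
[20, -45] [110.5 109.5]
```

View pics/final.png

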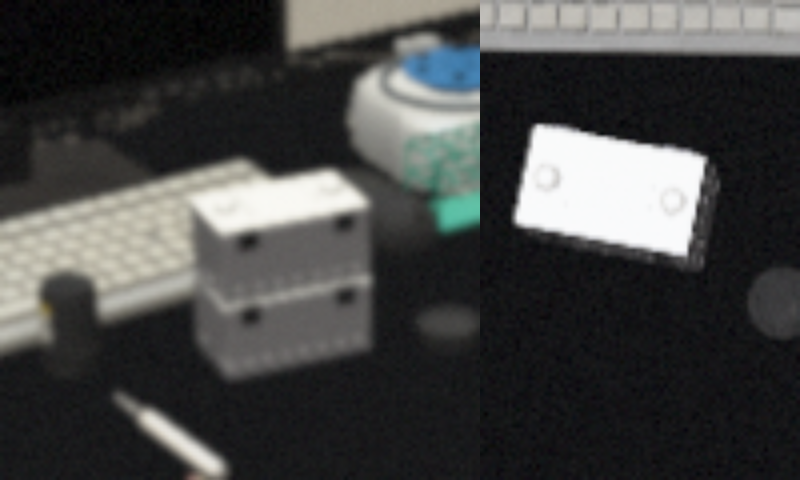

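The final picture shows the upper case flush on the lower one, with a level seam at about (285,295), clasps aligned and the top at about 110 mm. The dust cap, pot and screwdriver haven't moved.

```bash
python3 -c "
from workcell import bot
print(bot.job_done())"
```

```text
the job is handed in; nothing more can be done
None
```

The filter cube is upright in the open case with its lid shut, and the other case sits flush on that lid the same way round, level at about 110 mm; the job was handed in after about 20 s on the robot's clock, and no verdict came back.

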